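Index the inspection turntable and lift out the blue cassette by its catches

ROBOT

A 7-joint arm with a two-finger parallel gripper is mounted at the origin on the work surface. World frame = base frame: x ahead of the robot, y to its left, z up, the work surface at z = 0. Lengths are in m, angles in rad, forces in N, time in s.
With the tool pointing down it reaches from about 0.425 to 0.925 m from the base axis. Payload 6.8 kg.
Tool frame: the origin (TCP) lies on the front face of the gripper's body, between the roots of the fingers; the fingertips stand 73 mm ahead of it and the grasp point (between the pads) lies 54 mm ahead of it; z points along the fingers, y is the direction in which the jaws open and shut (so a half turn about z gives the same grasp; the last joint's range is limited). The gripper opens to 85 mm and grips with 20 to 120 N. Pads are 22 mm wide; open, the fingers measure 114 mm over their backs; the gripper's body (76 mm by 85 mm) begins 54 mm behind the grasp point. The pads swing forward as they close: fully open they stand 13 mm farther back than shut.
Start: joints at [-1.298, 0.477, 0.022, 1.555, -0.011, 1.109, -0.083], TCP at [0.251, 0.627, 0.304] pointing down, gripper open.
Joint ranges: [-2.96, 2.96], [-0.34, 2.1], [-1.41, 1.46], [0.24, 2.44], [-1.37, 4.51], [0.17, 1.92], [-2.96, 2.96]. Speed limits (rad/s): [2.39, 2.39, 3.14, 3.14, 3.14, 3.14, 3.14].

INTERFACE

Orientations are given as a rotation vector (axis times angle).
In Python, from bench import * gives the robot as it stands.
- The arm moves only by the tool jog_arm, never from a script. Its argument "plan" is a list of rows, each a list of 2 entries, a list of its own where there are three numbers: the shift along the world's x, y, z in cm, then the turn about the world's z in rad. In form: [[[tx, ty, tz], twist], ...]. A call has 1 to 12 rows; each row shifts and turns the commanded pose from where the row before left it; what a row does not reach is not made up. A row lasts 1/10 s, in which the tool goes at most 50 mm and 8.59 degrees, less where a joint would pass 70% of its speed; a pose out of reach is approached as far as the arm can. A call is refused whole if a number of a shift passes 5 or a number of a turn 0.15, either way. A call with a gripper value outside its range is refused whole. "hand" is the finger opening in cm, from 0 to 8.54, set as the call begins (left out, the last holds). The fingers move at their own pace and stop on an object; "grip_force" is the grip in N (left out, the last holds). Time passes only in rows, so rows that do not move let the fingers close. It gives the time, the measured TCP pose, the force and the opening at its end, in the units of the state.
- get_obs(): the state, without advancing time (a new reading comes with each control period).
- grab_frame(name): name is "scene" or "top" or "wrist"; returns the picture (480x640x3 uint8, red, green, blue); there is no depth.
- get_calibration(name): a dict with "intrinsics" (3x3 intrinsics, pixels), "xyz" and "orientation" of the camera in the world. Camera axes: x right, y down, z forward; pixel columns grow to the right and rows downward; lengths in m; the calibration is good to about 2 mm. The wrist camera is an equidistant fisheye: a pixel r from the principal point sees the ray r / f radians off the axis. A picture is of the moment at which its call begins: read the wrist's pose just before it. get_calibration takes no time and is no camera call; for the wrist camera it gives the pose at the moment of the call.
- hand_in(): hands the job in, once; it reports no verdict.
The state is a dict: "clock": time; "joints": joint angles; "qvel": joint speeds; "tau": joint torques, N m; "tcp_pos": TCP position; "orientation": TCP orientation; "contact_force": force on the tool from outside, world axes, zero at the start; "moment": the same for the moment, N m; "grip_width": finger opening in m.
Only numpy, scipy, OpenCV 4.12 (cv2) and the standard library are available. Lean on these libraries where they do the work, as an engineer would, in place of code of your own. Each camera call takes 0.05 s, during which the arm holds its last target. There are 200 camera calls.

TASK

Turn the inspection turntable (it has a bar knob in the middle) a quarter turn to its next click, so that the blue cassette comes from under its inspection head to the open unloading place at the orange arrow. Then pinch the blue cassette's two orange side catches together, lift it out of its dock and about 10 cm up, upright and clear of everything, and finish while still holding it there with the catches squeezed. Leave the turntable clicked in at that place, the white cassette in its dock and the other things on the bench alone.

Things in the scene. Friction and masses are not known exactly. Their poses are not given: they have to be found in the camera images.
- station: White inspection station, fixed, at a new place and yaw each time. Origin on the bench on the turntable's axis, z up; orange arrow and unloading place on its -x side, inspection heads on its +y and -y sides. Turntable: radius 150 mm, upper face 55 mm above the bench, four docks 100 mm from the axis, a quarter turn apart. A cassette starts under each head, blue on either side; other docks empty.
- turntable (a joint): Turntable angle, rad: 0 at the start, grows anticlockwise seen from above, stops at -2 and 2. A spring detent clicks at -1.571, 0 and 1.571: turn it over the hump half-way (up to about 0.3 N m); past it, it pulls itself to the next click when let go. Blue starting at the station's +y side reaches the unloading place at +1.571, at its -y side at -1.571.
- knob_grip (a point): Centre of the black bar knob on the turntable's axis, 115 mm above the bench, turning with the turntable. The bar is 70 mm along this point's x, 20 mm thick along its y (pinch it across y from above) and 32 mm high, standing on a 26 mm stem; its top is 16 mm above this point, 76 mm above the turntable.
- unload (a point): The unloading place: point on the turntable's upper face (55 mm above the bench), 100 mm from the axis on the station's -x side. Fixed to the station.
- blue_center (a point): Centre of the loose blue cassette, 0.18 to 0.36 kg: body 70 mm (its x, radial on the turntable) by 32 mm (its y) by 66 mm high, upright in its dock, this point 88 mm above the bench. Orange catch plates on both y sides, 28 mm wide, from 25 mm below to 29 mm above this point: 56 mm over them free, 42 mm squeezed. Best pinched across y 15 mm above this point. Alike turned half round.
- head_pos (a point): Lens of the inspection head at the station's +y side, 100 mm from the axis, 128 mm above the bench, just above the cassette top there. Its arm is 26 mm wide, 128 to 153 mm above the bench, reaching from a post 180 mm from the axis in to 86 mm.
- head_neg (a point): Lens of the like inspection head at the station's -y side.
- blue_catch_pos (a joint): Travel of the catch on the blue cassette's +y side, m: 0 sprung out, 0.007 fully in (2 N rising to 5.5 N). A hook at its foot sits under a steel lip of the dock (30 to 42 mm from the cassette's middle, top 18 mm above the turntable) and holds the cassette down; free from about 0.0045. With both in, it lifts straight up out of guides 14 mm high with about 1.5 mm play.
- blue_catch_neg (a joint): The same for the catch on the -y side.
- white_center (a point): Centre of the white cassette with grey catches, otherwise just like the blue one, in the dock under the other inspection head; it rides round with the turntable and stays in its dock.
- bottle_center (a point): Middle of a pale blue bottle with a yellow cap, 60 mm across, 150 mm high, standing on the bench. Bystander.
- board_center (a point): Centre of a loose green circuit board, 120 x 90 x 8 mm with chips on it, lying on the bench. Bystander.
- driver_grip (a point): Handle of a yellow screwdriver 170 mm long lying on the bench. Bystander.
Things that resemble listed ones, but are neither listed nor needed, are in the scene too. What is shaped like the part that bears blue_center but red is not meant.

How it is judged:
On the way, in this order (a step that is already met when the one before it is completed fails the run):
1. the blue cassette, still seated in its dock, has been turned to the unloading place and the turntable rests in its click (horizontal distance between blue_center and unload below 0.01 m and height (world z) of blue_center below 0.094 m and velocity of joint turntable between -0.1 and 0.1 rad/s), for 0.3 s.
2. both catches are squeezed in while the cassette stands in its dock at the unloading place (horizontal distance between blue_center and unload below 0.01 m and height (world z) of blue_center below 0.094 m and value of joint each of blue_catch_pos, blue_catch_neg above 0.0045 m), for 0.1 s.
At the end, for the whole second after the job is handed in: Blue cassette held still by the fingers, centre over 155 mm above the bench, within 15 degrees of upright, both catches in by 4.5 mm or more, touching neither station nor white cassette; turntable within 0.1 rad of a quarter turn; white cassette seated (height (world z) of blue_center above 0.155 m and angle between blue_center's own z axis and vertical below 0.26 rad and value of joint each of blue_catch_pos, blue_catch_neg above 0.0045 m and contact force between the fingers and blue above 1 N and contact force between blue and station below 0.05 N and contact force between blue and white below 0.05 N and linear speed of blue below 0.03 m/s and height (world z) of white_center below 0.096 m and (value of joint turntable between 1.47 and 1.67 rad or value of joint turntable between -1.67 and -1.47 rad)); the arm keeps its last pose, push and grip.
It fails at once if the white cassette is pulled from its dock (height (world z) of white_center above 0.11 m).
It fails at once if the bottle is shifted by more than 3 cm (distance of bottle_center from where it was at the start of the episode above 0.03 m).
It fails at once if the circuit board is shifted by more than 3 cm (distance of board_center from where it was at the start of the episode above 0.03 m).
It fails at once if the screwdriver is shifted by more than 3 cm (distance of driver_grip from where it was at the start of the episode above 0.03 m).
It also fails if it takes over 48 s, if anything falls off the work surface, if the arm or the gripper's body presses on something with over 40 N, if the wrist force passes 120 N, or if a joint passes its speed limit or range.

## Working session

There is one attempt and no reset: what is moved stays moved. The work goes in short steps, Python scripts to look and compute and a tool call to move; the robot and the scene stay as the last step left them, time stands still between calls to the robot, and variables do not carry over. Pictures are saved under pics/ and viewed, about 8 in all and at most 12, crops included, and the job is handed in when it is done.

Besides the shell and the picture viewer there is one more tool, called after "Emit:" by a JSON object that holds its "fn" and its "kwargs". jog_arm: Moves the arm, as the interface text tells. Its arguments: {"type":"object","properties":{"plan":{"type":"array","items":{"type":"array"}},"hand":{"type":"number"},"grip_force":{"type":"number"}},"required":["plan"]}

```bash
mkdir -p pics; python3 - <<'E'
from bench import *
import cv2,numpy as np
s=get_obs();print({k:np.round(v,3) for k,v in s.items()})
for n in("scene","top"):
    c=get_calibration(n);print(n,np.round(c["intrinsics"],1).tolist(),np.round(c["xyz"],3),np.round(c["orientation"],3).tolist())
    cv2.imwrite(f"pics/{n}0.png",grab_frame(n)[:,:,::-1])
c=get_calibration("wrist");print(c)
E
```

```text
{'clock': np.float64(0.0), 'joints': array([-1.298,  0.478,  0.022,  1.556, -0.012,  1.109, -0.083]), 'qvel': array([ 0.   ,  0.   , -0.002, -0.002, -0.   , -0.001,  0.   ]), 'tau': array([ 0.0000e+00, -5.9644e+01,  1.6080e+00, -2.8121e+01,  1.2000e-02,
        9.0000e-03,  0.0000e+00]), 'tcp_pos': array([0.251, 0.626, 0.303]), 'orientation': array([-5.950e-01, -3.085e+00,  3.000e-03]), 'contact_force': array([-0.158,  0.35 ,  1.138]), 'moment': array([ 0.036, -0.004,  0.027]), 'grip_width': np.float64(0.085)}
scene [[551.1, 0.0, 322.0], [0.0, 551.1, 237.2], [0.0, 0.0, 1.0]] [1.354 0.476 1.117] [-1.341, -2.236, 0.894]
top [[469.9, 0.0, 326.4], [0.0, 469.9, 241.8], [0.0, 0.0, 1.0]] [ 0.388 -0.01   1.206] [-2.186, 2.169, -0.07]
{'intrinsics': array([[371.64829954,   0.        , 320.95725887],
       [  0.        , 371.64829954, 239.16144471],
       [  0.        ,   0.        ,   1.        ]]), 'xyz': array([0.18979191, 0.65090772, 0.37226395]), 'orientation': array([2.4119521 , 1.63143001, 0.21998058])}
```

View pics/top0.png

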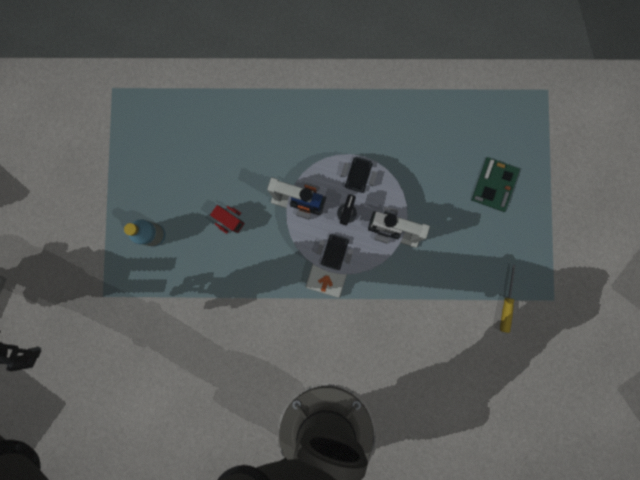

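View pics/scene0.png

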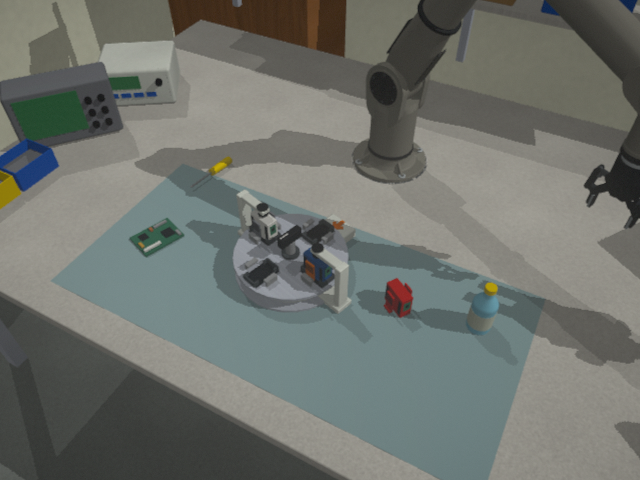

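The top view (image 1) shows the turntable at about (347,212), with the orange arrow at (325,283). The scene view (image 2) agrees.

Things that could be taken for the blue cassette:
- Blue body with orange catches at top (308,201) / scene (320,265), under the head on the left. This is the target.
- Red look-alike at top (226,218), off the station.
- White cassette at top (385,225).
- Dark empty docks at top (359,174) and (335,252).
- Blue box at the left edge of the scene view, and the bottle.

Next I'll measure.

```bash
cat > h.py <<'E'
from bench import *
import cv2,numpy as np
from scipy.spatial.transform import Rotation as R
def ray(n,uv,c=None):
    c=c or get_calibration(n);K=c["intrinsics"];x=(uv[0]-K[0,2])/K[0,0];y=(uv[1]-K[1,2])/K[1,1]
    if n=="wrist":
        r=np.hypot(x,y);k=np.sinc(r/np.pi);d=np.array([x*k,y*k,np.cos(r)])
    else: d=np.array([x,y,1.])
    return np.array(c["xyz"]),R.from_rotvec(c["orientation"]).apply(d)
def onz(n,uv,z,c=None):
    o,d=ray(n,uv,c);return o+d*(z-o[2])/d[2]
E
python3 - <<'E'
from h import *
im=cv2.imread("pics/top0.png");hsv=cv2.cvtColor(im,cv2.COLOR_BGR2HSV)
print(hsv[[160,170,240,265,230],[330,320,310,365,300]].tolist(), hsv[[120,210],[200,460]].tolist())
m=cv2.inRange(hsv,(110,15,60),(135,90,255));m[:,:250]=0;m[:,450:]=0
c=max(cv2.findContours(m,0,2)[0],key=cv2.contourArea)
h=cv2.convexHull(c);e=cv2.fitEllipse(h);print("ell",e,cv2.contourArea(h))
print("axis",onz("top",e[0],.055))
dk=cv2.inRange(hsv,(0,0,0),(180,255,45))
n,l,s,ce=cv2.connectedComponentsWithStats(dk)
for i in range(1,n):
    if s[i,4]>60 and 250<ce[i][0]<450 and 140<ce[i][1]<300:
        print(s[i],ce[i],onz("top",ce[i],.06),onz("top",ce[i],.131))
om=cv2.inRange(hsv,(3,120,80),(18,255,255))
n,l,s,ce=cv2.connectedComponentsWithStats(om)
for i in range(1,n):
    if s[i,4]>20: print("or",s[i],ce[i],onz("top",ce[i],.055))
cv2.imwrite("pics/c1.png",np.vstack([cv2.resize(im[140:300,255:445],None,fx=3.4,fy=3.4,interpolation=2)]))
E
```

```text
[[110, 31, 123], [109, 29, 122], [110, 29, 107], [107, 27, 84], [111, 26, 126]] [[95, 48, 100], [95, 47, 71]]
ell ((346.4308166503906, 214.0173797607422), (117.94082641601562, 119.1273422241211), 96.78652954101562) 10905.0
axis [ 0.54364049 -0.04611866  0.055     ]
[345 158  27  34 598] [358.2006689 174.4916388] [ 0.64150565 -0.07453027  0.06      ] [ 0.62576294 -0.07055877  0.131     ]
[300 188  13  14 130] [306.06153846 194.14615385] [0.59163619 0.05375589 0.06      ] [0.57898436 0.04977629 0.131     ]
[338 195  19  30 300] [347.02333333 211.61666667] [ 0.54891087 -0.0473884   0.06      ] [ 0.53890712 -0.04509914  0.131     ]
[302 197  24  18 133] [316.68421053 207.04511278] [0.55974177 0.02724884 0.06      ] [0.54906673 0.02491213 0.131     ]
[385 212  12  15 124] [390.29032258 219.36290323] [ 0.53049307 -0.15344962  0.06      ] [ 0.52163085 -0.14458675  0.131     ]
[369 226  30  12  92] [383.61956522 232.39130435] [ 0.49831192 -0.1370951   0.06      ] [ 0.49144426 -0.12924587  0.131     ]
[321 235  27  35 623] [334.42215088 251.80577849] [ 0.44985722 -0.01713265  0.06      ] [ 0.44599275 -0.01671862  0.131     ]
or [298 206  11   4  23] [303.08695652 207.39130435] [0.55940954 0.06100921 0.055     ]
or [319 276  13  15  95] [325.04210526 282.04210526] [0.37608899 0.00520916 0.055     ]
```

View pics/c1.png

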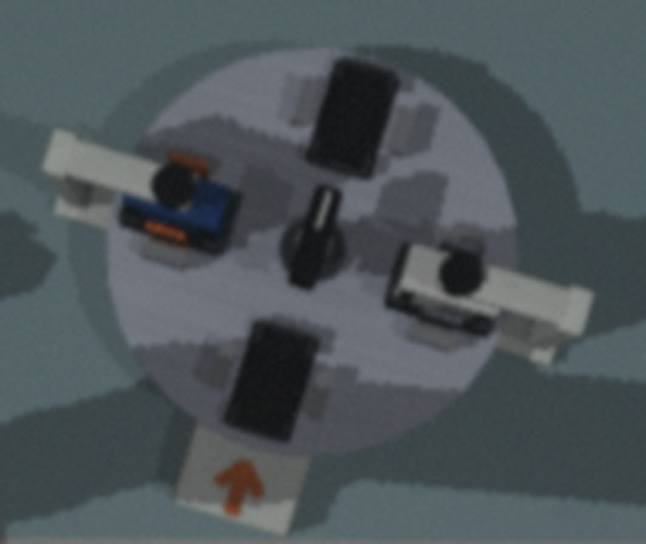

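The crop (image 3) confirms the blue body with orange catches at top (308,201), under the +y head. The blue cassette therefore needs +1.571. The axis is at about (0.545,-0.046), the yaw about -0.29 and the unload point about (0.449,-0.017). I'll move above the knob, with tool y at -106.7°.

Emit:
{"fn": "jog_arm", "kwargs": {"plan": [[[1.4,-3.2,0],-0.145],[[1.4,-3.2,0],-0.145],[[1.4,-3.2,0],-0.145],[[1.4,-3.2,0],-0.145],[[1.4,-3.2,0],-0.145],[[1.4,-3.2,0],-0.145],[[1.4,-3.2,0],-0.145],[[1.4,-3.2,0],-0.145],[[1.4,-3.2,0],-0.145],[[1.4,-3.2,0],-0.145],[[1.4,-3.2,0],-0.145],[[1.4,-3.2,0],-0.145]]}}

```text
clock: 1.3
tcp_pos: [0.419, 0.2412, 0.3038]
orientation: [-2.746, -1.527, 0.0]
contact_force: [0.3, 0.2, 0.1]
grip_width: 0.0853
```

Emit:
{"fn": "jog_arm", "kwargs": {"plan": [[[1.4,-3.2,0],-0.145],[[1.4,-3.2,0],-0.145],[[1.4,-3.2,0],-0.145],[[1.4,-3.2,0],-0.145],[[1.4,-3.2,0],-0.145],[[1.4,-3.2,0],-0.145],[[1.4,-3.2,0],-0.145],[[1.4,-3.2,0],-0.145],[[1.4,-3.2,0],-0.145],[[0,0,0],0],[[0,0,0],0]]}}

```text
clock: 2.4
tcp_pos: [0.5446, -0.0459, 0.3035]
orientation: [3.109, -0.446, -0.001]
contact_force: [-0.8, -0.4, -0.4]
grip_width: 0.0855
```

```bash
python3 - <<'E'
from h import *
c=get_calibration("wrist");f=grab_frame("wrist")[:,:,::-1];np.save("w1.npy",f)
import pickle;pickle.dump(c,open("w1.pkl","wb"))
cv2.imwrite("pics/w1.png",f);print(c["xyz"],get_obs()["joints"])
E
```

```text
[ 0.60977041 -0.06487728  0.37269961] [-0.6990126   0.34646441  0.84302098  1.90537414 -0.30180316  1.02249962
 -1.5788125 ]
```

View pics/w1.png

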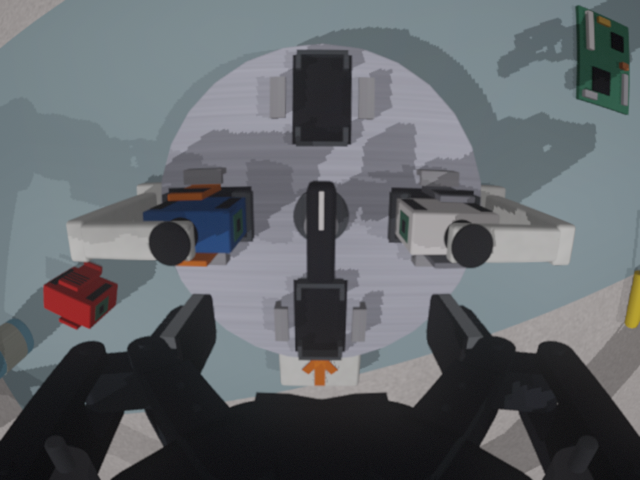

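The wrist view (image 4) shows the knob bar lined up with the tool: columns 308–334, far end at row 182. The docks are at (322,98) and (320,318).

```bash
python3 - <<'E'
from h import *
import pickle;c=pickle.load(open("w1.pkl","rb"))
P=lambda u,v,z:onz("wrist",(u,v),z,c)[:2].round(4)
print("bar far",P(321,182,.131),"bar mid",P(320.5,230,.131),"barL/R",P(308,240,.131),P(334,240,.131))
print("docks",P(321.5,98,.062),P(320,318,.062))
im=cv2.imread("pics/w1.png");hsv=cv2.cvtColor(im,cv2.COLOR_BGR2HSV)
m=cv2.inRange(hsv,(110,10,60),(135,90,255));m[:40]=0;m[360:]=0
cn=max(cv2.findContours(m,0,2)[0],key=cv2.contourArea)[:,0]
w=np.array([P(*p,.055) for p in cv2.convexHull(cn)[:,0].astype(float)])
A=np.c_[2*w,np.ones(len(w))];x=np.linalg.lstsq(A,(w**2).sum(1),rcond=None)[0];print("circ",x[:2],np.sqrt(x[2]+x[0]**2+x[1]**2))
E
```

```text
bar far [ 0.5834 -0.0569] bar mid [ 0.5525 -0.0475] barL/R [ 0.5482 -0.0374] [ 0.5433 -0.0543]
docks [ 0.6434 -0.0749] [ 0.4551 -0.0182]
circ [ 0.54027848 -0.0493081 ] 0.15424158065944762
```

Emit:
{"fn": "jog_arm", "kwargs": {"plan": [[[0.3,0,-1.5],0],[[0,0,-2],0],[[0,0,-2],0],[[0,0,-2],0],[[0,0,-2],0],[[0,0,-2],0],[[0,0,-1],0],[[0,0,-1],0],[[0,0,0],0],[[0,0,0],0]], "hand": 5}}

```text
clock: 3.45
tcp_pos: [0.5481, -0.0453, 0.1692]
orientation: [-3.11, 0.445, -0.001]
contact_force: [-0.3, -0.5, -0.5]
grip_width: 0.0498
```

Emit:
{"fn": "jog_arm", "kwargs": {"plan": [[[0,0,0],0],[[0,0,0],0],[[0,0,0],0],[[0,0,0],0],[[0,0,0],0],[[0,0,0],0]], "hand": 0, "grip_force": 40}}

```text
clock: 4.05
tcp_pos: [0.548, -0.0468, 0.17]
orientation: [3.109, -0.447, 0.002]
contact_force: [-1.6, -1.9, 6.2]
grip_width: 0.0227
```

Emit:
{"fn": "jog_arm", "kwargs": {"plan": [[[0,0,0],0],[[0,0,0],0],[[0,0,0],0]]}}

```text
clock: 4.35
tcp_pos: [0.5479, -0.0468, 0.17]
orientation: [3.109, -0.447, 0.002]
contact_force: [-2.3, -3.7, 5.3]
grip_width: 0.023
```

Emit:
{"fn": "jog_arm", "kwargs": {"plan": [[[0,0,0],0.08],[[0,0,0],0.08],[[0,0,0],0.08],[[0,0,0],0.08],[[0,0,0],0.08],[[0,0,0],0.08]]}}

```text
clock: 4.95
tcp_pos: [0.548, -0.0463, 0.17]
orientation: [3.126, 0.309, 0.002]
contact_force: [-3.0, -1.5, 7.2]
grip_width: 0.023
```

Rotation is following (0.48 rad) with low forces.

Emit:
{"fn": "jog_arm", "kwargs": {"plan": [[[0,0,0],0.1],[[0,0,0],0.1],[[0,0,0],0.1],[[0,0,0],0.1],[[0,0,0],0.1],[[0,0,0],0.1],[[0,0,0],0.1],[[0,0,0],0.1],[[0,0,0],0.1],[[0,0,0],0.1],[[0,0,0],0.09],[[0,0,0],0]]}}

```text
clock: 6.15
tcp_pos: [0.5473, -0.0454, 0.17]
orientation: [-2.512, -1.885, 0.0]
contact_force: [-4.7, 0.3, 8.5]
grip_width: 0.0231
```

Emit:
{"fn": "jog_arm", "kwargs": {"plan": [[[0,0,0],0],[[0,0,0],0],[[0,0,0],0],[[0,0,0],0],[[0,0,0],0],[[0,0,0],0]], "hand": 4.5}}

```text
clock: 6.75
tcp_pos: [0.5479, -0.0453, 0.1689]
orientation: [2.514, 1.883, -0.0]
contact_force: [-0.5, -0.3, 0.2]
grip_width: 0.0452
```

Emit:
{"fn": "jog_arm", "kwargs": {"plan": [[[0,0,1.5],0],[[0,0,2.5],0],[[-1,0.3,3],-0.1],[[-1,0.3,3],-0.15],[[-1,0.3,3],-0.15],[[0,0,0],-0.15],[[0,0,0],-0.15],[[0,0,0],-0.15],[[0,0,0],-0.15],[[0,0,0],-0.15],[[0,0,0],-0.15],[[0,0,0],-0.15]]}}

```text
clock: 7.95
tcp_pos: [0.5178, -0.0363, 0.2989]
orientation: [-3.13, 0.267, 0.0]
contact_force: [0.1, 0.1, 0.6]
grip_width: 0.0452
```

Emit:
{"fn": "jog_arm", "kwargs": {"plan": [[[0,0,0],-0.12],[[0,0,0],0],[[0,0,0],0]], "hand": 8.5}}

```text
clock: 8.25
tcp_pos: [0.5178, -0.0362, 0.2989]
orientation: [3.111, -0.44, -0.0]
contact_force: [0.2, -0.2, 0.3]
grip_width: 0.0846
```

```bash
python3 - <<'E'
from h import *
import pickle
c=get_calibration("wrist");f=grab_frame("wrist")[:,:,::-1]
pickle.dump(c,open("w2.pkl","wb"));cv2.imwrite("pics/w2.png",f);print(get_obs()["tcp_pos"],get_obs()["orientation"])
E
```

```text
[ 0.51784722 -0.03627207  0.29890178] [ 3.11060139e+00 -4.40116129e-01  1.46630315e-05]
```

View pics/w2.png

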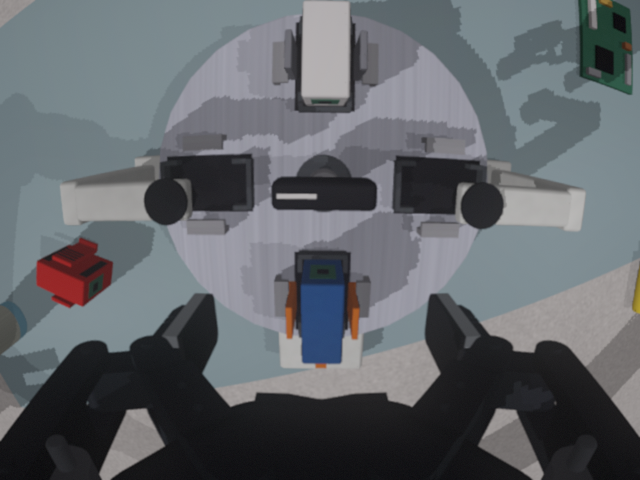

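The table has turned. In the wrist view (image 5), the blue top spans about columns 301–343 and rows 284–362, at the arrow. The white cassette is opposite.

```bash
python3 - <<'E'
from h import *
import pickle;c=pickle.load(open("w2.pkl","rb"))
P=lambda u,v,z:onz("wrist",(u,v),z,c)[:2].round(4)
im=cv2.imread("pics/w2.png");hsv=cv2.cvtColor(im,cv2.COLOR_BGR2HSV)
m=cv2.inRange(hsv,(105,130,50),(125,255,255));cn=max(cv2.findContours(m,0,2)[0],key=cv2.contourArea)
print(cv2.boundingRect(cn),cv2.minAreaRect(cn))
r=m[345].nonzero()[0];print(r[0],r[-1])
for v in(300,345):
    r=m[v].nonzero()[0];print(v,r[0],r[-1],P(r[0],v,.121),P(r[-1],v,.121),P((r[0]+r[-1])/2,v,.121))
print("ends",P(322,284,.121),P(322,362,.121))
bk=hsv[150:250,250:400,2]<40
print("bar",P(324,180,.131),P(273,195,.131),P(377,195,.131))
E
```

```text
(301, 273, 44, 90) ((322.5, 317.5), (89.0, 43.0), 90.0)
303 340
300 301 343 [ 0.4781 -0.0091] [ 0.4696 -0.0385] [ 0.4739 -0.0238]
345 303 340 [0.4409 0.0009] [ 0.433  -0.0265] [ 0.437  -0.0128]
ends [ 0.4861 -0.0273] [ 0.4215 -0.0087]
bar [ 0.558  -0.0494] [ 0.558 -0.015] [ 0.5393 -0.0798]
```

Emit:
{"fn": "jog_arm", "kwargs": {"plan": [[[-3,0.85,-1],-0.01],[[-3,0.85,-2],0],[[-0.5,0.15,-2],0],[[0,0,-2],0],[[0,0,-2],0],[[0,0,-2],0],[[0,0,-1.2],0],[[0,0,-1],0],[[0,0,-1],0],[[0,0,0],0],[[0,0,0],0]]}}

```text
clock: 9.4
tcp_pos: [0.4531, -0.0179, 0.1571]
orientation: [-3.108, 0.461, -0.0]
contact_force: [-0.5, -0.3, 0.3]
grip_width: 0.0849
```

```bash
python3 - <<'E'
from h import *
f=grab_frame("wrist")[:,:,::-1];cv2.imwrite("pics/w3.png",f[200:]);print(get_obs()["tcp_pos"],get_obs()["contact_force"])
E
```

```text
[ 0.45322734 -0.01790451  0.15732917] [ 0.08140742 -0.5451345   0.05698386]
```

View pics/w3.png

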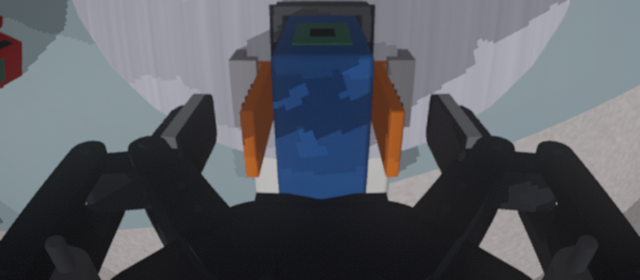

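The close view (image 6) shows the cassette centred between the pads, with the catches at about columns 243 and 403 and the pads at 213 and 428. I'll close on it.

Emit:
{"fn": "jog_arm", "kwargs": {"plan": [[[0,0,0],0],[[0,0,0],0],[[0,0,0],0],[[0,0,0],0],[[0,0,0],0],[[0,0,0],0],[[0,0,0],0],[[0,0,0],0],[[0,0,0],0],[[0,0,0],0]], "hand": 0, "grip_force": 40}}

```text
clock: 10.45
tcp_pos: [0.4534, -0.0181, 0.1581]
orientation: [-3.106, 0.461, -0.002]
contact_force: [-3.6, -1.0, 16.3]
grip_width: 0.0389
```

Emit:
{"fn": "jog_arm", "kwargs": {"plan": [[[0,0,0.2],0],[[0,0,0.3],0],[[0,0,0.5],0],[[0,0,0.5],0],[[0,0,0],0]]}}

```text
clock: 10.95
tcp_pos: [0.4532, -0.0178, 0.1725]
orientation: [-3.107, 0.46, -0.002]
contact_force: [-0.2, -0.3, -3.7]
grip_width: 0.0383
```

Emit:
{"fn": "jog_arm", "kwargs": {"plan": [[[0,0,0.5],0],[[0,0,0.7],0],[[0,0,1],0],[[0,0,1],0],[[0,0,1],0],[[0,0,1.2],0],[[0,0,1.2],0],[[0,0,1],0],[[0,0,0.7],0],[[0,0,0.5],0],[[0,0,0],0],[[0,0,0],0]]}}

```text
clock: 12.15
tcp_pos: [0.4527, -0.0178, 0.2597]
orientation: [3.108, -0.46, -0.001]
contact_force: [0.0, 0.7, -1.4]
grip_width: 0.0382
```

Emit:
{"fn": "jog_arm", "kwargs": {"plan": [[[0,0,0],0],[[0,0,0],0],[[0,0,0],0],[[0,0,0],0],[[0,0,0],0]]}}

```text
clock: 12.65
tcp_pos: [0.4529, -0.0178, 0.2598]
orientation: [3.107, -0.46, -0.0]
contact_force: [0.1, -1.2, -3.6]
grip_width: 0.0383
```

```bash
python3 - <<'E'
from h import *
f=grab_frame("scene")[:,:,::-1];w=grab_frame("wrist")[:,:,::-1]
a=cv2.resize(f[150:330,200:400],(533,480));cv2.imwrite("pics/end.png",cv2.resize(np.hstack([a,w]),None,fx=.68,fy=.68))
s=get_obs();print(s["tcp_pos"],s["contact_force"],s["grip_width"],np.abs(s["qvel"]).max())
E
```

```text
[ 0.45286434 -0.01783569  0.25987398] [-0.4121299  -0.08529392 -3.18588836] 0.038707384490555365 0.0026905097328763206
```

View pics/end.png

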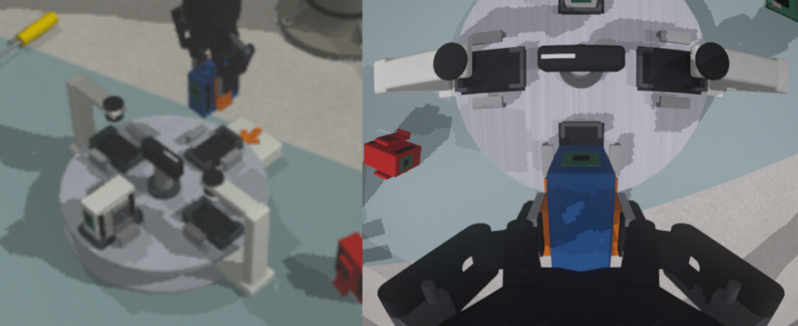

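The final view (image 7) shows the blue cassette upright in the fingers with its catches squeezed. It has not moved in the hand: its edge is still at about row 247. The white cassette is seated opposite, and the dock at the arrow is empty.

```bash
python3 -c "
from bench import *
print(hand_in())"
```

```text
the job is handed in; nothing more can be done
None
```

I turned the turntable +90° by its bar knob and let it click in. I then pinched the blue cassette's two catches at the arrow, lifted it straight up about 10 cm and handed the job in while still holding it. The hand-in gives no verdict; it came at about 12.75 s of the 48 s allowed.

**Last checks:**
- **Height:** the gripper's TCP was at z = 0.260 m, which puts the cassette centre at about 0.19 m (over 0.155 m is needed).
- **Hold:** the arm was still, and the measured load was about 3.2–3.6 N, roughly the cassette's weight.
- **Pictures:** the cassette looked upright and had not moved in the fingers. The white cassette was in its dock, and the turntable sat at the quarter turn. The bystanders were not measured again, but nothing came near them.

**One reading disagreed:** the finger opening read 38–39 mm on the squeezed catches, where 42 mm was expected, and 23 mm on the 20 mm knob. I could not read the catch travel directly. I take it as fully in because the hooks let go and the cassette came out freely.

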